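Weigh a carton at the packing station

ROBOT

A 6-joint arm with a two-finger parallel gripper is mounted at the origin on the work surface. World frame = base frame: x ahead of the robot, y to its left, z up, the work surface at z = 0. Lengths are in m, angles in degrees, forces in N, time in s.
With the tool pointing down it reaches from about 0.325 to 0.85 m from the base axis. Payload 15.5 kg.
Tool frame: the origin (TCP) lies at the very end of the fingers, on their centre line; the grasp point (between the pads) lies 19 mm behind it; z points along the fingers, x is the direction in which the jaws open and shut, and the axes are right-handed (so a half turn about z gives the same grasp; the last joint's range is limited). The gripper opens to 91 mm and grips with 3 to 60 N. Pads are 32 mm wide; open, the fingers measure 118 mm over their backs; the gripper's body (76 mm by 178 mm) begins 60 mm behind the grasp point.
Start: joints at [-71.935, 28.281, 77.091, -0, 74.628, -5.472], TCP at [0.25, -0.573, 0.214] pointing down, gripper open.
Joint ranges: [-166.48, 166.48], [-47.26, 123.95], [12.59, 153.08], [-70.14, 250.14], [6.76, 159.57], [-176.63, 176.63]. Speed limits (degrees/s): [108.29, 108.29, 147.25, 172.46, 172.46, 172.46].

INTERFACE

Orientations are given as a 3x3 rotation matrix whose columns are the frame's x, y, z axes.
In Python, from plant import observe, capture, camera_info, finish_job gives the robot as it stands.
- The arm moves only by the tool drive_tool, never from a script. Its argument "moves" is a list of rows, each a list of 2 entries, a list of its own where there are three numbers: the shift along the tool's x, y, z in mm, then the turn about the tool's z in degrees. In form: [[[x, y, z], roll], ...]. A call has 1 to 10 rows; each row is the pose to reach, as a shift and turn from the pose commanded when the call began, along the tool's axes at that moment; what a row does not reach only later rows make up. A row lasts 1/8 s, in which the tool goes at most 62.5 mm and 10.7 degrees, less where a joint would pass 70% of its speed; a pose out of reach is approached as far as the arm can. A call with a gripper value outside its range is refused whole. "jaw" is the opening in per cent of the stroke, from 0 (shut) to 100 (fully open), set as the call begins (left out, the last holds). The fingers move at their own pace and stop on an object; "force" is the grip in N (left out, the last holds). Time passes only in rows, so rows that repeat a pose let the fingers close. It gives the time, the measured TCP pose, the force and the opening at its end, in the units of the state.
- observe(): the state, without advancing time (a new reading comes with each control period).
- capture(name): name is "scene" or "top" or "wrist"; returns the picture (384x512x3 uint8, blue, green, red); there is no depth.
- camera_info(name): a dict with "intrinsics" (3x3 intrinsics, pixels), "origin" and "rotation" of the camera in the world. Camera axes: x right, y up, looking along -z (the intrinsics and any distortion apply to the point x, -y, -z); pixel columns grow to the right and rows downward; lengths in m; the calibration is good to about 2 mm. The wrist camera is an equidistant fisheye: a pixel r from the principal point sees the ray r / f radians off the axis. A picture is of the moment at which its call begins: read the wrist's pose just before it. camera_info takes no time and is no camera call; for the wrist camera it gives the pose at the moment of the call.
- finish_job(): hands the job in, once; it reports no verdict.
The state is a dict: "t": time; "joint_positions": joint angles; "joint_velocities": joint speeds; "joint_torque": joint torques, N m; "tcp_pos": TCP position; "eef_rot": TCP orientation; "wrist_force": force on the tool from outside, world axes, zero at the start; "wrist_torque": the same for the moment, N m; "finger_gap": opening from 0.0 (shut) to 1.0 (fully open).
Only numpy, scipy, OpenCV 4.12 (cv2) and the standard library are available. Lean on these libraries where they do the work, as an engineer would, in place of code of your own. Each camera call takes 0.05 s, during which the arm holds its last target. There are 200 camera calls.

TASK

Weigh the tall carton: switch the scale on by pushing down the raised end of the rocker until it snaps over, zero the empty scale with the round key, set the carton gently and upright on the middle of the weighing platform and let go, take its weight with the square key, and finally print the label with the long bar key. Push each key fully down for a moment and let it come right up before the next; no key while the scale is off, the round key only with the platform empty, the square and bar keys only with the carton on it. Leave the hand scanner, the mouse and the flat box where they are.

Things in the scene. Friction and masses are not known exactly. Their poses are not given: they have to be found in the camera images.
- console: Aluminium plate 190 x 190 x 14 mm fixed to the table, origin at the centre of its underside, z up; it carries four light square modules (84 x 84 mm) in a 2 x 2 pattern, 90 mm centre to centre along the plate's x and y. Which module sits in which of the four places varies. All four modules have the plate's x and y directions; the plate's +x points roughly away from the robot.
- round_key_top (a point): Centre of the top face of the round black key (60 mm diameter), moving with it; z up. 52 mm above the table when up, 12 mm above its housing, which is 26 mm high on the plate.
- round_key (a joint): How far the round key is pressed, m: 0 up, 0.008 fully down. Springs back up by itself. Starts to move at about 1.6 N, fully down at about 4.8 N.
- square_key_top (a point): Centre of the top face of the square black key (56 x 56 mm), moving with it; z up, same heights as the round key.
- square_key (a joint): How far the square key is pressed, m: 0 up, 0.008 fully down; same spring as the round key.
- bar_key_top (a point): Centre of the top face of the long bar-shaped black key (26 mm along the console's x, 74 mm along its y), moving with it; z up, same heights as the round key.
- bar_key (a joint): How far the bar key is pressed, m: 0 up, 0.008 fully down; same spring as the round key.
- rocker_module: Housing of the rocker switch, fixed on the console plate, 84 x 84 x 18 mm with low cheeks beside the paddle; origin at the centre of its underside (14 mm above the table). The rocker's pivot runs along this body's y, 36 mm above the origin.
- rocker_press (a point): Point on the top face of the black rocker paddle (72 mm long along the module's x, 52 mm wide, a shallow V seen from the side), 27 mm from the pivot on the half towards the module's +x; moves with the paddle. At the start this end is raised (this point about 62 mm above the table) and the other end is down. Pushed down here with about 1.5 to 2 N, the paddle passes its centre and snaps over by itself; the point is then about 51 mm above the table.
- rocker (a joint): Rocker angle, rad: 0 off (the module's +x end up), 0.22 centre, 0.44 on (+x end down). An over-centre snap mechanism holds it at either end.
- scale_top (a point): Centre of the top face of the weighing platform: a fixed square aluminium plate 180 x 180 mm on a dark base, 42 mm above the table; x and y along its sides, z up.
- carton: Tall loose cardboard carton, 110 mm long (its x), 56 mm wide (its y), 90 mm high, about 0.25 to 0.5 kg, rigid. Origin at the centre of its underside. Stands on the table at the left of the scale. It can be gripped across its 56 mm width from above.
- flat_box: Bystander: flat white box 115 x 160 x 34 mm lying on the table; origin at the centre of its underside.
- scanner: Bystander: black hand scanner 160 mm long lying on the table, up to 62 mm wide and 38 mm high; origin on its underside near its middle.
- mouse: Bystander: computer mouse 110 x 62 x 34 mm on the table; origin at the centre of its underside.
There are look-alikes about, which are no part of the job. Leave any green or orange look-alike of the carton alone.

How it is judged:
By the outcome, as a careful person would: the job done as asked, in the order asked, and still so for the second after the job is handed in, with the robot touching nothing.
It also fails if it takes over 70 s, if anything falls off the work surface, if the arm or the gripper's body presses on something with over 40 N, if the wrist force passes 120 N, or if a joint passes its speed limit or range.

## Working session

There is one attempt and no reset: what is moved stays moved. The work goes in short steps, Python scripts to look and compute and a tool call to move; the robot and the scene stay as the last step left them, time stands still between calls to the robot, and variables do not carry over. Pictures are saved under pics/ and viewed, about 8 in all and at most 12, crops included, and the job is handed in when it is done.

Besides the shell and the picture viewer there is one more tool, called after ">>>" as name(argument=value, ...) on one line, values as JSON. drive_tool: Moves the arm, as the interface text tells. Its arguments: {"type":"object","properties":{"moves":{"type":"array"},"jaw":{"type":"number"},"force":{"type":"number"}},"required":["moves"]}

```bash
mkdir -p pics; python3 - <<'E'
from plant import *
import cv2,numpy as np
s=observe();print(s['t'],s['tcp_pos'],s['eef_rot'],s['wrist_force'])
for n in("scene","top"):
    im=capture(n);cv2.imwrite(f"pics/{n}0.png",im);cv2.imwrite(f"pics/{n}0b.png",cv2.resize(im,(800,600),interpolation=cv2.INTER_CUBIC));print(n,camera_info(n))
E
```

```text
0.0 [ 0.249488   -0.57263097  0.21334033] [[ 3.99354355e-01 -9.16796570e-01 -3.84057048e-04]
 [-9.16795867e-01 -3.99354527e-01  1.13999645e-03]
 [-1.19851976e-03 -1.03160634e-04 -9.99999276e-01]] [ 0.102118   -0.2419759  -0.32914814]
scene {'intrinsics': array([[420.49117578,   0.        , 252.28579228],
       [  0.        , 420.49117578, 194.62936852],
       [  0.        ,   0.        ,   1.        ]]), 'origin': array([ 1.2782379 , -0.73844263,  0.8642466 ]), 'rotation': array([[ 0.6692527 , -0.46765209,  0.57741003],
       [ 0.74276659,  0.40018219, -0.53679792],
       [ 0.01996546,  0.78813434,  0.61517936]])}
top {'intrinsics': array([[497.06447503,   0.        , 256.19764044],
       [  0.        , 497.06447503, 195.52670081],
       [  0.        ,   0.        ,   1.        ]]), 'origin': array([ 0.17411901, -0.01611171,  1.87212302]), 'rotation': array([[-0.02054667,  0.98258984, -0.18464842],
       [-0.99966863, -0.02305536, -0.01144932],
       [-0.01550712,  0.18435199,  0.98273795]])}
```

View pics/scene0b.png

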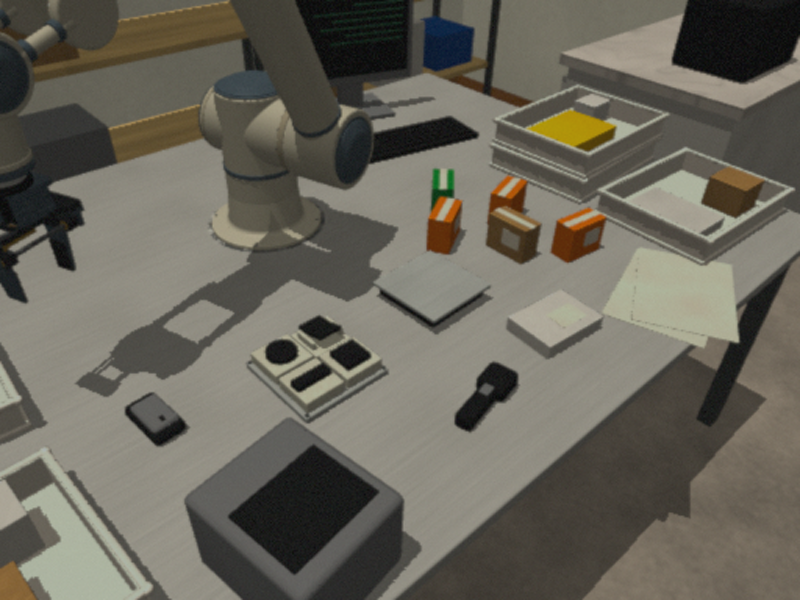

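View pics/top0b.png

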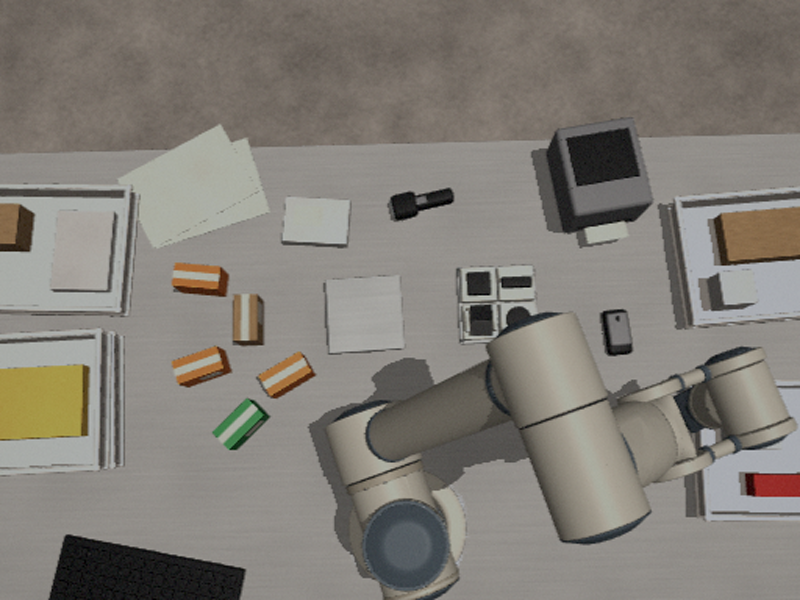

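The scene picture shows the console at (315,365), the scale at (432,287) and the brown carton at (513,233). In the top picture these are at (497,303), (364,314) and (248,320). The modules are rocker near-left, square far-left, bar far-right and round near-right. I'll enlarge both areas.

```bash
cat > h.py <<'E'
import numpy as np,cv2
from plant import *
def ray(n,uv,ci=None):
    ci=ci or camera_info(n);K=ci['intrinsics'];x=(uv[0]-K[0,2])/K[0,0];y=(uv[1]-K[1,2])/K[1,1]
    if n=='wrist':
        r=np.hypot(x,y);k=np.tan(r)/r if r>1e-9 else 1;x*=k;y*=k
    return np.array(ci['origin']),ci['rotation']@np.array([x,-y,-1.])
def hit(n,uv,z,ci=None):
    o,d=ray(n,uv,ci);return o+d*(z-o[2])/d[2]
def proj(n,p,ci=None):
    ci=ci or camera_info(n);K=ci['intrinsics'];c=ci['rotation'].T@(np.array(p)-ci['origin']);x,y=c[0]/-c[2],-c[1]/-c[2]
    if n=='wrist':
        r=np.hypot(x,y);k=np.arctan(r)/r if r>1e-9 else 1;x*=k;y*=k
    return K[0,0]*x+K[0,2],K[1,1]*y+K[1,2]
E
python3 - <<'E'
import cv2,numpy as np
a=cv2.imread('pics/top0.png');b=cv2.imread('pics/scene0.png')
def crop(im,x0,y0,w,h,s):
    return cv2.resize(im[y0:y0+h,x0:x0+w],None,fx=s,fy=s,interpolation=cv2.INTER_CUBIC)
o=np.zeros((600,800,3),np.uint8)
o[:300,:400]=crop(a,280,160,80,60,5)   # console top
o[:300,400:]=crop(a,130,170,80,60,5)   # carton top
o[300:,:400]=crop(b,155,195,100,75,4)  # console scene
o[300:,400:]=crop(a,195,165,80,60,5)  # scale top
cv2.imwrite('pics/c1.png',o)
E
```

```text
(no output)
```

View pics/c1.png

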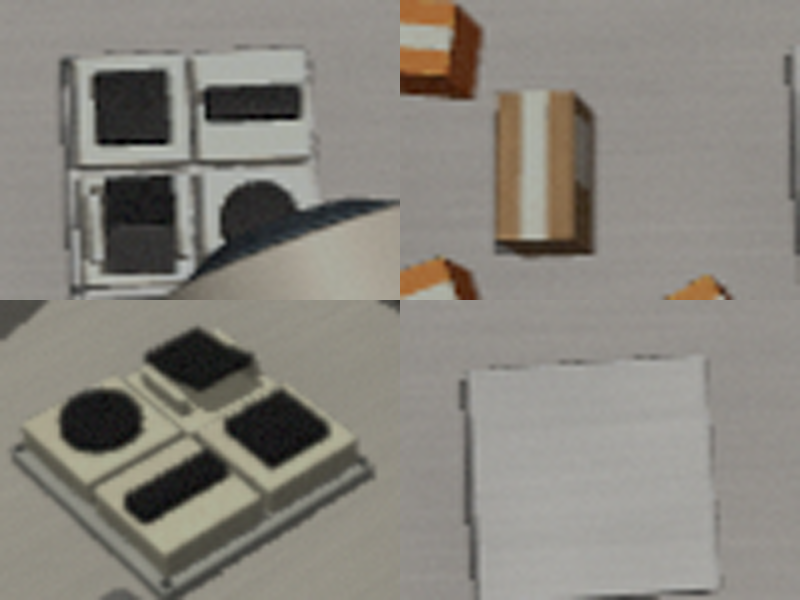

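The crop shows, in crop pixels: square key centre (133,108), bar (253,103), round about (259,219) and rocker paddle x 105–177, y 176–272. The rocker's raised end is the +x one. The carton top spans (497,91)–(575,240), and the scale corners are (470,369), (704,356) and (718,590).

```bash
python3 - <<'E'
from h import *
def T(u,v,x0,y0,z,s=5,n='top'): return hit(n,(x0+(u+.5)/s-.5,y0+(v+.5)/s-.5),z)[:2]
ang=lambda a,b:(np.degrees(np.arctan2(*(a-b)[::-1])),np.linalg.norm(a-b))
sq=T(133,108,280,160,.052);ba=T(253,103,280,160,.052);ro=T(259.5,219,280,160,.052)
rk=T(141,225,280,160,.052)
print('sq',sq,'bar',ba,'round',ro,'rocker',rk,'dirs',ang(sq,ba),ang(ba,ro),ang(sq,rk))
c=[T(u-400,v,130,170,.09) for u,v in[(497,91),(573,91),(575,239),(497,240)]]
print('carton',np.mean(c,0),ang(c[0],c[3]),ang(c[1],c[2]),ang(c[0],c[1]))
s=[T(u-400,v-300,195,165,.042) for u,v in[(470,369),(704,356),(718,590)]]
print('scale',(s[0]+s[2])/2,ang(s[0],s[1]),ang(s[1],s[2]))
# scene crop check
for nm,u,v in[('sq',276,428),('bar',177,487),('round',101,420)]:print(nm,T(u,v-300,155,195,.052,4,'scene'))
print(camera_info('wrist'))
E
```

```text
sq [ 0.56622761 -0.18302501] bar [ 0.56790641 -0.27275084] round [ 0.47987514 -0.27333934] rocker [ 0.47740023 -0.18547961] dirs (np.float64(91.07189726964269), np.float64(0.08974153996766387)) (np.float64(0.38301809300068335), np.float64(0.0880332387372194)) (np.float64(1.582876448842954), np.float64(0.08886128234697883))
carton [0.49134636 0.36831841] (np.float64(1.1073325346170866), np.float64(0.11049618526493989)) (np.float64(1.542338526741066), np.float64(0.10974782020587842)) (np.float64(88.64152702204423), np.float64(0.05597733004213443))
scale [0.50183935 0.09173749] (np.float64(91.87868063372085), np.float64(0.17702188632420274)) (np.float64(2.1795344380015584), np.float64(0.17824823344616214))
sq [ 0.57292996 -0.1912855 ]
bar [ 0.57527812 -0.28015498]
round [ 0.48469532 -0.28065621]
{'intrinsics': array([[297.31863964,   0.        , 257.8208604 ],
       [  0.        , 297.31863964, 186.74641496],
       [  0.        ,   0.        ,   1.        ]]), 'origin': array([ 0.31979917, -0.54159628,  0.38362334]), 'rotation': array([[ 3.99560573e-01,  8.82455351e-01,  2.48241621e-01],
       [-9.16706548e-01,  3.84830348e-01,  1.07492825e-01],
       [-6.73290661e-04, -2.70514615e-01,  9.62715633e-01]])}
```

>>> drive_tool(moves=[[[-40,-60,5],5],[[-75,-112,10],11],[[-110,-165,17],17],[[-145,-218,24],22],[[-180,-271,31],22],[[-215,-323,38],22],[[-240,-360,43],22],[[-255,-381,45],22],[[-257,-384,45],22],[[-257,-384,45],22]], jaw=0)

```text
t: 1.35
tcp_pos: [0.4987, -0.1845, 0.1689]
eef_rot: [[0.027, -1.0, -0.0], [-1.0, -0.027, -0.0], [0.0, 0.0, -1.0]]
wrist_force: [0.1, -0.5, -0.3]
finger_gap: 0.005
```

```bash
python3 - <<'E'
from h import *
s=observe();print(s['t'],s['tcp_pos'],s['eef_rot'],s['wrist_force'],s['finger_gap'])
ci=camera_info('wrist');im=capture('wrist');np.savez('w1.npz',**ci)
cv2.imwrite('pics/w1.png',cv2.resize(im,(800,600),interpolation=cv2.INTER_CUBIC))
for nm,p in dict(sq=(.566,-.183,.052),bar=(.568,-.273,.052),rnd=(.48,-.273,.052),rk=(.477,-.1855,.052)).items():print(nm,np.array(proj('wrist',p,ci))*1.5625)
E
```

```text
1.35 [ 0.49873565 -0.18447103  0.16885412] [[ 2.69561922e-02 -9.99636561e-01 -3.29840365e-04]
 [-9.99636613e-01 -2.69561649e-02 -8.67872969e-05]
 [ 7.78645238e-05  3.32059961e-04 -9.99999942e-01]] [ 0.05956319 -0.53473502 -0.27571552] 0.005227877453469872
sq [404.36824513 179.65301305]
bar [546.63719923 183.91676692]
rnd [534.88526083 316.31289692]
rk [404.39382285 317.90332507]
```

View pics/w1.png

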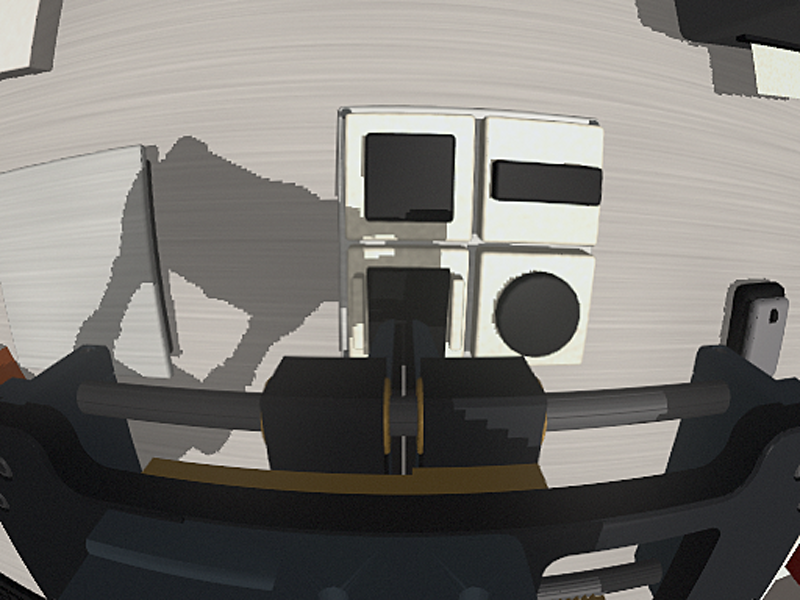

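The wrist view shows square (410,178), bar (547,182), round (538,313) and rocker paddle centre column 409. The top-view estimates hold within about 4 mm (shift about -3 mm in y). Now I'll press the rocker.

>>> drive_tool(moves=[[[3,-5,50],0],[[3,-5,92],0],[[3,-5,98],0],[[3,-5,104],0],[[3,-5,110],0],[[3,-5,115],0],[[3,-5,115],0]])

```text
t: 2.28
tcp_pos: [0.504, -0.1868, 0.054]
eef_rot: [[0.027, -1.0, -0.0], [-1.0, -0.027, 0.0], [-0.0, 0.0, -1.0]]
wrist_force: [0.0, 0.4, 0.4]
finger_gap: 0.002
```

>>> drive_tool(moves=[[[0,0,2],0],[[0,0,2],0],[[0,0,-15],0],[[0,0,-60],0],[[35,10,-95],0],[[88,25,-95],0],[[88,25,-95],0]])

```text
t: 3.15
tcp_pos: [0.481, -0.2786, 0.1495]
eef_rot: [[0.024, -1.0, 0.001], [-1.0, -0.024, -0.002], [0.002, -0.001, -1.0]]
wrist_force: [0.6, 0.3, -0.9]
finger_gap: 0.003
```

```bash
python3 - <<'E'
from h import *
s=observe();print(s['t'],s['tcp_pos'],s['wrist_force'],s['finger_gap'])
ci=camera_info('wrist');im=capture('wrist');b=capture('scene')
o=np.zeros((300,800,3),np.uint8)
o[:,:400]=cv2.resize(im,(400,300),interpolation=cv2.INTER_AREA)
o[:,400:]=cv2.resize(b[195:270,155:255],(400,300),interpolation=cv2.INTER_CUBIC)
cv2.imwrite('pics/w2.png',o)
for nm,p in dict(rnd=(.481,-.275,.052),rk=(.479,-.187,.052)).items():print(nm,np.array(proj('wrist',p,ci))*400/512)
E
```

```text
3.15 [ 0.48098024 -0.27864243  0.1495287 ] [ 0.57714049  0.33413612 -0.9383679 ] 0.0032007376316778888
rnd [198.75361408 147.0370816 ]
rk [127.84832084 146.94508704]
```

View pics/w2.png

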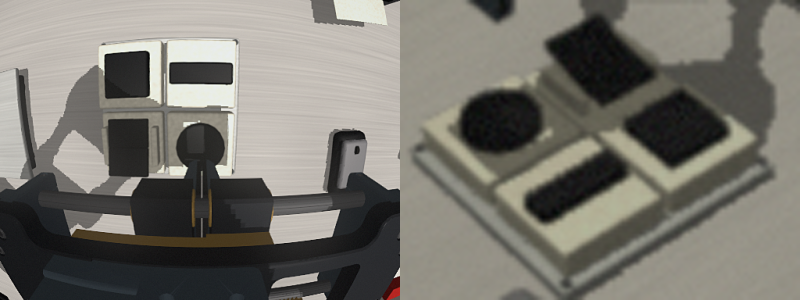

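The rocker has snapped over: its far end is down and the robot-side end is up. The tool is above the round key. I'll press the key in two stages, reading the force.

>>> drive_tool(moves=[[[0,0,50],0],[[0,0,88],0],[[0,0,95],0],[[0,0,100],0],[[0,0,103],0],[[0,0,103.5],0],[[0,0,103.5],0]])

```text
t: 4.12
tcp_pos: [0.482, -0.2758, 0.0461]
eef_rot: [[0.027, -1.0, 0.001], [-1.0, -0.027, -0.001], [0.001, -0.001, -1.0]]
wrist_force: [1.8, 2.9, 3.9]
finger_gap: 0.005
```

>>> drive_tool(moves=[[[0,0,1.5],0],[[0,0,3],0],[[0,0,4],0],[[0,0,4],0]])

```text
t: 4.62
tcp_pos: [0.4821, -0.2759, 0.0436]
eef_rot: [[0.027, -1.0, 0.002], [-1.0, -0.027, -0.001], [0.001, -0.002, -1.0]]
wrist_force: [-6.7, 8.8, 46.8]
finger_gap: 0.002
```

The round key bottomed at a measured z of 0.0436, with more push than needed (47 N at the fingers). I'll release and go above the carton.

>>> drive_tool(moves=[[[0,0,-3],0],[[0,0,-20],0],[[0,0,-80],0],[[-40,-2,-120],0],[[-90,-5,-150],0],[[-145,-8,-155],0],[[-200,-10,-155],0],[[-255,-12,-155],0],[[-310,-14,-155],0],[[-365,-16,-155],0]], jaw=100)

```text
t: 5.88
tcp_pos: [0.4875, 0.0913, 0.1964]
eef_rot: [[0.027, -1.0, 0.0], [-1.0, -0.027, -0.0], [0.0, -0.0, -1.0]]
wrist_force: [0.6, -0.2, -0.3]
finger_gap: 0.998
```

>>> drive_tool(moves=[[[-55,-3,0],0],[[-110,-5,0],0],[[-165,-7,0],0],[[-220,-9,0],0],[[-260,-10,0],0],[[-279,-10,0],0],[[-279,-10,0],0],[[-279,-10,0],0]])

```text
t: 6.88
tcp_pos: [0.4903, 0.3677, 0.1963]
eef_rot: [[0.026, -1.0, -0.0], [-1.0, -0.026, -0.001], [0.001, 0.0, -1.0]]
wrist_force: [-0.0, -0.7, -0.6]
finger_gap: 0.998
```

```bash
python3 - <<'E'
from h import *
s=observe();print(s['t'],s['tcp_pos'],s['wrist_force'],s['finger_gap'])
ci=camera_info('wrist');im=capture('wrist');b=capture('top')
np.savez('w3.npz',**ci);cv2.imwrite('pics/w3raw.png',im)
o=np.zeros((600,800,3),np.uint8)
o[:,:]=cv2.resize(im,(800,600),interpolation=cv2.INTER_CUBIC)
o[400:,500:]=cv2.resize(b[165:231,285:384],(300,200),interpolation=cv2.INTER_CUBIC)
cv2.imwrite('pics/w3.png',o)
for dx,dy in((.055,.028),(.055,-.028),(-.055,.028),(-.055,-.028)):print(np.array(proj('wrist',(.4913+dx,.3683+dy,.09),ci))*1.5625)
E
```

```text
6.875 [0.49025569 0.36765226 0.19629713] [-0.023425   -0.66551993 -0.60204739] 0.998374578355366
[358.05316645 198.09631361]
[452.14624223 200.6058902 ]
[357.88312394 368.17461279]
[443.08572004 370.21292548]
```

View pics/w3.png

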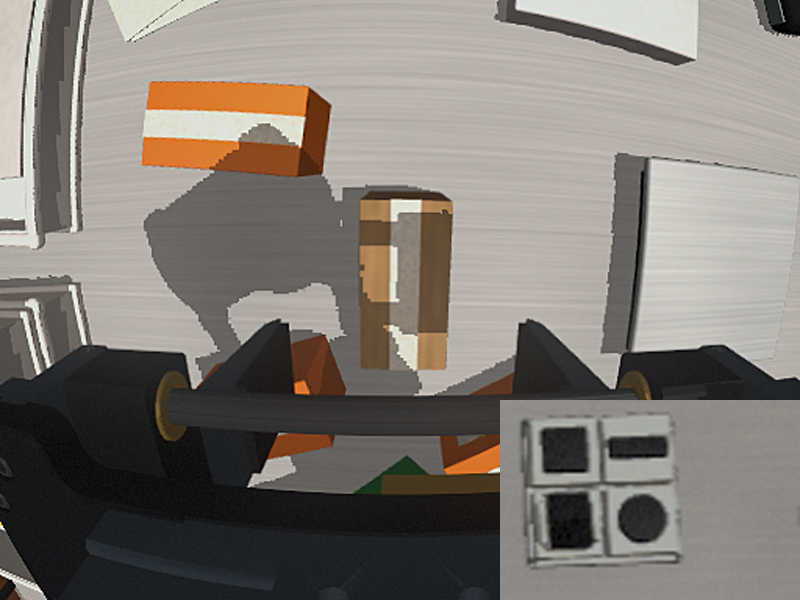

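The carton top corners are at (360,199), (452,200), (360,369) and (446,370), within 2 px of the projection. The console inset shows all keys up. The orange boxes are clear of the fingers' descent, so I'll descend and grip.

>>> drive_tool(moves=[[[0,0,50],0],[[0,0,95],0],[[0,0,125],0],[[0,0,145],0],[[0,0,150],0],[[0,0,150],0],[[0,0,150],0]])

```text
t: 7.85
tcp_pos: [0.4908, 0.3691, 0.0475]
eef_rot: [[0.027, -1.0, 0.001], [-1.0, -0.027, 0.001], [-0.001, -0.001, -1.0]]
wrist_force: [0.0, 0.3, 0.1]
finger_gap: 1.0
```

>>> drive_tool(moves=[[[0,0,0],0],[[0,0,0],0],[[0,0,0],0],[[0,0,0],0],[[0,0,0],0],[[0,0,0],0],[[0,0,-5],0],[[0,0,-10],0],[[0,0,-10],0]], jaw=40, force=25)

```text
t: 8.98
tcp_pos: [0.4903, 0.3692, 0.0568]
eef_rot: [[0.027, -1.0, 0.001], [-1.0, -0.027, 0.0], [-0.0, -0.001, -1.0]]
wrist_force: [-0.0, 0.3, -5.0]
finger_gap: 0.618
```

Gripped (56 mm gap, about 5 N) and lifted. I'll check the scale edge from the earlier wrist picture before carrying.

```bash
python3 - <<'E'
from h import *
for f,pts in(('w1.npz',[(142,146),(170,377)]),('w3.npz',[(649,157),(632,352)])):
    ci=dict(np.load(f))
    for p in pts:print(f,hit('wrist',np.array(p)/1.5625,.042,ci))
E
```

```text
w1.npz [0.59314502 0.00179293 0.042     ]
w1.npz [ 0.41793204 -0.00443488  0.042     ]
w3.npz [0.58672303 0.18387772 0.042     ]
w3.npz [0.42875619 0.17639837 0.042     ]
```

>>> drive_tool(moves=[[[0,0,-30],0],[[0,0,-70],0],[[15,0,-90],0],[[55,-1,-90],0],[[105,-2,-90],0],[[155,-2,-90],0],[[205,-3,-90],0],[[250,-3,-90],0],[[274,-3,-90],0],[[274,-3,-90],0]])

```text
t: 10.22
tcp_pos: [0.4999, 0.093, 0.1461]
eef_rot: [[0.024, -1.0, -0.001], [-1.0, -0.024, -0.0], [0.0, 0.001, -1.0]]
wrist_force: [-0.7, 0.1, -4.6]
finger_gap: 0.613
```

Scale centre is about (0.503, 0.090). I'll lower in steps.

>>> drive_tool(moves=[[[3,-2,15],0],[[3,-2,32],0],[[3,-2,45],0],[[3,-2,52],0],[[3,-2,54],0],[[3,-2,54],0],[[3,-2,54],0]])

```text
t: 11.1
tcp_pos: [0.5029, 0.0922, 0.0928]
eef_rot: [[0.027, -1.0, 0.001], [-1.0, -0.027, 0.0], [-0.0, -0.001, -1.0]]
wrist_force: [0.9, -0.3, -4.7]
finger_gap: 0.611
```

>>> drive_tool(moves=[[[1,0,1],0],[[1,0,2],0],[[1,0,3],0],[[1,0,3],0],[[1,0,3],0]])

```text
t: 11.72
tcp_pos: [0.5026, 0.0912, 0.0894]
eef_rot: [[0.027, -1.0, -0.0], [-1.0, -0.027, -0.0], [-0.0, 0.0, -1.0]]
wrist_force: [0.1, -0.2, -4.9]
finger_gap: 0.615
```

>>> drive_tool(moves=[[[0,0,0.5],0],[[0,0,1],0],[[0,0,1.5],0],[[0,0,1.5],0]])

```text
t: 12.22
tcp_pos: [0.5027, 0.0911, 0.0884]
eef_rot: [[0.027, -1.0, 0.0], [-1.0, -0.027, 0.0], [-0.0, -0.0, -1.0]]
wrist_force: [-3.1, -1.0, 6.7]
finger_gap: 0.616
```

It's on the platform. I'll release gently, rise, and go above the square key.

>>> drive_tool(moves=[[[0,0,-0.5],0],[[0,0,-0.5],0],[[0,0,-0.5],0],[[0,0,-0.5],0],[[0,0,-0.5],0]], jaw=100)

```text
t: 12.85
tcp_pos: [0.5027, 0.0912, 0.0884]
eef_rot: [[0.027, -1.0, 0.0], [-1.0, -0.027, 0.0], [-0.0, -0.0, -1.0]]
wrist_force: [0.6, 0.2, -0.1]
finger_gap: 1.005
```

>>> drive_tool(moves=[[[0,0,-20],0],[[0,0,-60],0],[[0,0,-110],0],[[20,0,-130],0],[[70,-15,-130],0],[[125,-30,-130],0],[[180,-45,-130],0],[[235,-55,-120],0],[[278,-58,-90],0],[[278,-58,-80],0]])

```text
t: 14.1
tcp_pos: [0.5674, -0.1878, 0.1665]
eef_rot: [[0.024, -1.0, -0.002], [-1.0, -0.024, 0.0], [-0.001, 0.002, -1.0]]
wrist_force: [0.2, 0.4, 0.5]
finger_gap: 1.0
```

>>> drive_tool(moves=[[[0,0,0],0],[[0,0,0],0],[[0,0,0],0],[[0,0,0],0]], jaw=0)

```text
t: 14.6
tcp_pos: [0.5683, -0.1847, 0.169]
eef_rot: [[0.028, -1.0, 0.001], [-1.0, -0.028, -0.0], [0.0, -0.001, -1.0]]
wrist_force: [1.1, -0.7, 0.3]
finger_gap: 0.599
```

```bash
python3 - <<'E'
from h import *
s=observe();print(s['t'],s['tcp_pos'],s['wrist_force'],s['finger_gap'])
ci=camera_info('wrist');im=capture('wrist');b=capture('scene');a=capture('top')
o=np.zeros((600,800,3),np.uint8)
o[:300,:400]=cv2.resize(im,(400,300),interpolation=cv2.INTER_AREA)
o[:300,400:]=cv2.resize(b[130:230,160:320][:, :],(400,300),interpolation=cv2.INTER_CUBIC)
o[300:,:400]=cv2.resize(a[160:240,190:297],(400,300),interpolation=cv2.INTER_CUBIC)
o[300:,400:]=cv2.resize(a[160:240,280:387],(400,300),interpolation=cv2.INTER_CUBIC)
cv2.imwrite('pics/w4.png',o)
for nm,p in dict(sq=(.567,-.186,.052),bar=(.57,-.275,.052)).items():print(nm,np.array(proj('wrist',p,ci))*400/512)
E
```

```text
14.6 [ 0.5683373  -0.18473531  0.16900775] [ 1.07752257 -0.74772349  0.32972351] 0.5987558145243598
sq [202.80282874 143.9453731 ]
bar [270.23416489 143.61045811]
```

View pics/w4.png

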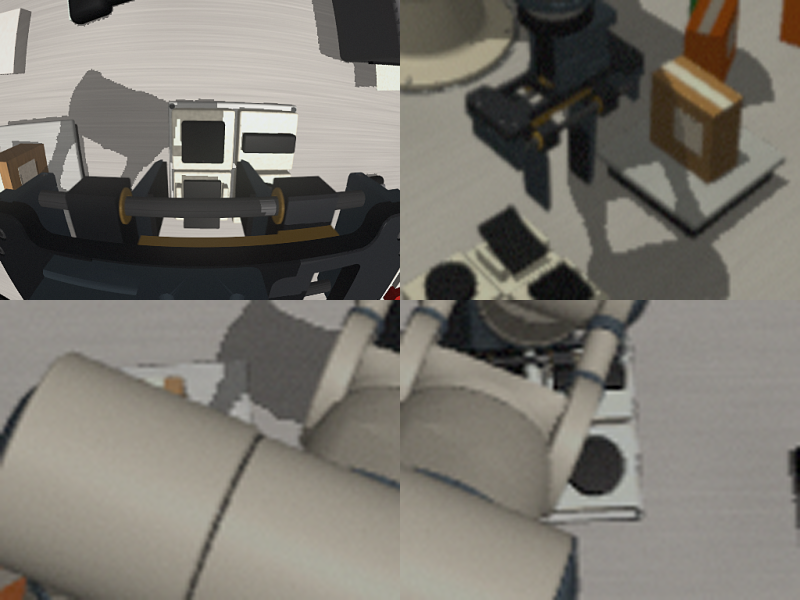

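The carton stands upright mid-platform. The wrist view has square at (203,142) and bar at (270,143), both matching the projection. Now the square key.

>>> drive_tool(moves=[[[1,0,0],0],[[1,0,40],0],[[1,0,60],0],[[1,0,85],0],[[1,0,105],0],[[1,0,115],0],[[1,0,120],0],[[1,0,124],0],[[1,0,124.5],0],[[1,0,124.5],0]])

```text
t: 16.0
tcp_pos: [0.5681, -0.1862, 0.0444]
eef_rot: [[0.027, -1.0, 0.0], [-1.0, -0.027, -0.0], [0.0, -0.0, -1.0]]
wrist_force: [-3.4, 0.1, 5.2]
finger_gap: 0.005
```

>>> drive_tool(moves=[[[0,0,0.7],0],[[0,0,1.2],0],[[0,0,1.2],0],[[0,0,1.2],0]])

```text
t: 16.5
tcp_pos: [0.5682, -0.1862, 0.044]
eef_rot: [[0.027, -1.0, 0.001], [-1.0, -0.027, -0.0], [0.0, -0.001, -1.0]]
wrist_force: [-7.6, 2.0, 21.8]
finger_gap: 0.009
```

Fully down (21.8 N). Now the bar key.

>>> drive_tool(moves=[[[0,0,-3],0],[[0,0,-20],0],[[0,0,-45],0],[[40,0,-45],0],[[80,0,-45],0],[[89,0,-45],0],[[89,0,-45],0],[[89,0,-45],0]])

```text
t: 17.5
tcp_pos: [0.5705, -0.2741, 0.0879]
eef_rot: [[0.027, -1.0, -0.0], [-1.0, -0.027, 0.0], [-0.0, 0.0, -1.0]]
wrist_force: [0.2, 0.1, 0.2]
finger_gap: 0.006
```

>>> drive_tool(moves=[[[0,0,15],0],[[0,0,30],0],[[0,0,37],0],[[0,0,41],0],[[0,0,44],0],[[0,0,44.5],0],[[0,0,44.5],0],[[0,0,44.5],0]])

```text
t: 18.5
tcp_pos: [0.5703, -0.2749, 0.0441]
eef_rot: [[0.027, -1.0, 0.0], [-1.0, -0.027, 0.0], [-0.0, -0.0, -1.0]]
wrist_force: [-6.1, 5.4, 16.4]
finger_gap: 0.004
```

>>> drive_tool(moves=[[[0,0,0.3],0],[[0,0,-3],0],[[0,0,-20],0],[[0,0,-70],0],[[40,20,-120],0],[[90,40,-140],0],[[140,60,-140],0],[[190,80,-140],0],[[240,100,-140],0],[[290,120,-140],0]])

```text
t: 19.75
tcp_pos: [0.4575, -0.5702, 0.1846]
eef_rot: [[0.027, -1.0, 0.001], [-1.0, -0.027, -0.001], [0.001, -0.001, -1.0]]
wrist_force: [0.8, -0.1, -0.4]
finger_gap: 0.005
```

```bash
python3 - <<'E'
from h import *
s=observe();print(s['t'],s['tcp_pos'],s['wrist_force'])
b=capture('scene');a=capture('top')
o=np.zeros((600,800,3),np.uint8)
o[:300,:400]=cv2.resize(a[150:240,180:300],(400,300),interpolation=cv2.INTER_CUBIC)
o[:300,400:]=cv2.resize(b[130:230,220:353],(400,300),interpolation=cv2.INTER_CUBIC)
o[300:,:400]=cv2.resize(a[120:240,240:400],(400,300),interpolation=cv2.INTER_CUBIC)
o[300:,400:]=cv2.resize(b[195:270,155:255],(400,300),interpolation=cv2.INTER_CUBIC)
cv2.imwrite('pics/e.png',o)
for n,sl in(('carton',(.503,.0905,.132)),('scale',(.503,.09,.042))):print(n,proj('top',sl))
E
```

```text
19.75 [ 0.45753406 -0.57018578  0.18459893] [ 0.84513366 -0.08007641 -0.37569754]
carton (np.float64(231.97615740250913), np.float64(195.55418678311102))
scale (np.float64(233.63398151800646), np.float64(199.9826147054963))
```

View pics/e.png

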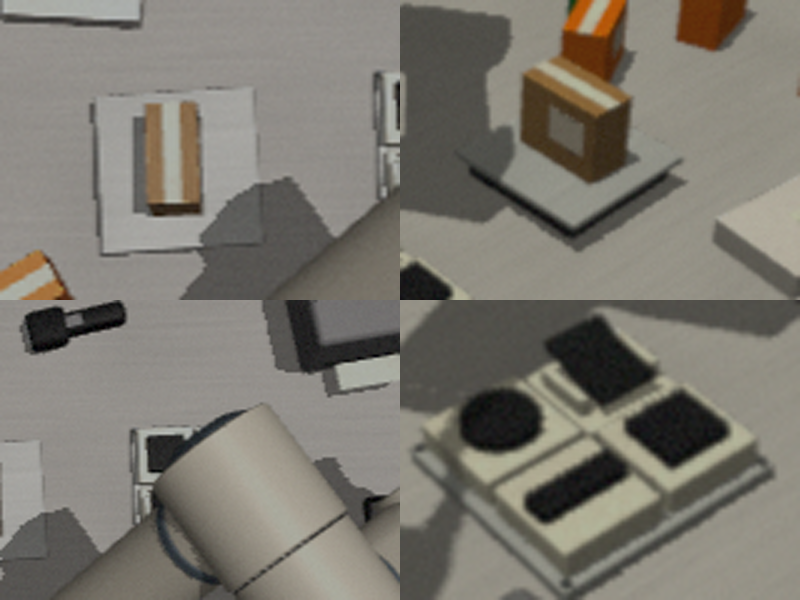

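The carton stands upright near the platform's centre, crop (172,155) against (178,168) for the platform; the offset is mostly from its height. The rocker is on and all keys are up. I'll let the arm settle and hand in.

>>> drive_tool(moves=[[[0,0,0],0],[[0,0,0],0],[[0,0,0],0],[[0,0,0],0]])

```text
t: 20.35
tcp_pos: [0.4587, -0.5677, 0.1834]
eef_rot: [[0.028, -1.0, 0.0], [-1.0, -0.028, -0.0], [0.0, -0.0, -1.0]]
wrist_force: [0.0, 0.7, -0.7]
finger_gap: 0.005
```

```bash
python3 -c "
from plant import *
print(finish_job())"
```

```text
the job is handed in; nothing more can be done
None
```

The weighing sequence was carried out in the order asked and handed in at about 20 s. I switched the rocker on, zeroed the empty scale with the round key, and set the carton upright on the platform. After letting go I pressed the square key, then the bar key.

- **Final pictures:** the rocker is on, all keys are up, and the carton stands upright close to the platform's centre. The arm is well clear with no contact force. The scanner and flat box look untouched where visible. The arm hid the mouse in the last picture, but nothing I did went near it.
- **Key presses:** each key bottomed at a tip height of about 44 mm, which is fully down, and was then released. I had no direct reading of the key joints.
- **One press too hard:** the round key took about 47 N at the fingertips. That is below the 120 N wrist limit. It is above the 40 N limit for the arm and gripper body, which I took not to cover the fingertips. The square and bar keys took about 22 N and 16 N.

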